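# Gauge two sprung feet and pack them under the lid

### The arm

A 6-joint arm with a two-finger parallel gripper is mounted at the origin on a cart in front of the work surface, level with it; the furniture and walls round the work are solid. World frame = base frame: x ahead of the robot, y to its left, z up, the work surface at z = 0. Lengths are in m, angles in rad, forces in N, time in s.
With the tool pointing down it reaches from about 0.35 to 0.975 m from the base axis. Payload 4.9 kg.
Tool frame: the origin (TCP) lies midway between the tips of the shut fingers; the grasp point (between the pads) lies 19 mm behind it; z points along the fingers, y is the direction in which the jaws open and shut (so a half turn about z gives the same grasp; the last joint's range is limited). The gripper opens to 85 mm and grips with 20 to 120 N. Pads are 22 mm wide; open, the fingers measure 114 mm over their backs; the gripper's body (76 mm by 85 mm) begins 54 mm behind the grasp point. The pads swing forward as they close: fully open they stand 13 mm farther back than shut.
Start: joints at [-1.259, 0.053, 1.613, -0, 1.476, -0.119], TCP at [0.261, -0.568, 0.231] pointing down, gripper open.
Joint ranges: [-3.01, 3.01], [-1.01, 2.22], [0.06, 2.58], [-1.02, 4.17], [0.09, 2.62], [-3.14, 3.14]. Speed limits (rad/s): [2.57, 2.57, 3.14, 3.14, 3.14, 3.14].

### API

Orientations are given as a rotation vector (axis times angle).
In Python, from station import ctrl gives the robot as it stands.
- The arm moves only by the shell command python3 -m jog 'ROWS' [FORCE]. ROWS is JSON, one flat list of numbers, 7 for each row, row after row: the opening, from 0 (shut) to 1 (fully open), then the shift along the tool's x, y, z in m, then the turn, a rotation vector about the tool's x, y, z in degrees. A call has 1 to 10 rows; each row shifts and turns the commanded pose from where the row before left it, along the tool's axes as they then stand; what a row does not reach is not made up. A row lasts 1/8 s, in which the tool goes at most 62.5 mm and 10.7 degrees, less where a joint would pass 70% of its speed; a pose out of reach is approached as far as the arm can. A call with a gripper value outside its range is refused whole. The fingers move at their own pace and stop on an object; FORCE is the grip in N (left out, the last holds). Time passes only in rows, so rows that do not move let the fingers close. It gives the time, the measured TCP pose, the force and the opening at its end, in the units of the state.
- ctrl.get_obs(): the state, without advancing time (a new reading comes with each control period).
- ctrl.get_image(name): name is "scene" or "top" or "wrist"; returns a dict with "image" (480x640x3 uint8, blue, green, red), "camera_matrix" (3x3 intrinsics, pixels), "dist_coeffs" ([k1, k2, p1, p2, k3] as OpenCV has them; the pictures are not rectified), "rvec" (rotation vector, rad) and "tvec" (3), from world to camera coordinates, as OpenCV has them; the wrist camera has in their place "mount" (4x4, takes a point from camera to tool coordinates, whose origin is the TCP and whose axes are the flange's). Camera axes: x right, y down, z forward; pixel columns grow to the right and rows downward; lengths in m; the calibration is good to about 2 mm. A picture is of the moment at which its call begins: read the wrist's pose just before it. There is no depth.
- ctrl.finish_job(): hands the job in, once; it reports no verdict.
Trained networks look in a picture, given as the dict that the camera call returned (one of the last four; its "shot" number tells which), for a name from the list of things; names that differ only in an ending like _2 or _b are one class to them, and where a whole thing is asked for, a point or a joint stands for the part that bears it (a point fixed in the world has none). Each returns a list of dicts, best first, with "p" (0 to 1); they miss things now and then, are a little off and sometimes report something else, mostly with a low value. They report only what shows in the picture. A call takes as long as a camera call. They do not tell look-alikes from the thing itself.
- ctrl.boxes_of(target, picture): "box" ([centre column, centre row, width, height] in pixels, round what is visible of it).
The state is a dict: "t": time; "q": joint angles; "dq": joint speeds; "effort": joint torques, N m; "tool_pos": TCP position; "tool_rot": TCP orientation; "contact_force": force on the tool from outside, world axes, zero at the start; "wrist_torque": the same for the moment, N m; "opening": finger opening in m.
Only numpy, scipy, OpenCV 4.12 (cv2) and the standard library are available. Lean on these libraries where they do the work, as an engineer would, in place of code of your own. Each camera call takes 0.05 s, during which the arm holds its last target. There are 200 camera calls.

### The job

The two sprung levelling feet look alike but one is taller than the other once its hood is pressed down to the hard stop. First feel the top of the gauge's higher step with the fingertips, then press a foot's hood down to its stop where it stands, to feel whether that foot is above or below the step. Stand the taller foot upright in the case's deep bay (thin liner) and the shorter one in the shallow bay (thick liner), close the lid fully, and leave the things around undisturbed and the feet never tipped over.

Things in the scene. Friction and masses are not known exactly. Their poses are not given: they have to be found in the camera images.
- foot_a: one of two feet alike outside, about 175 g: rubber base 52 mm across, 11 high; bare steel stem 38 mm across (grip 25 to 62 mm up); black hood 40 mm across, 64 to 82 mm up, that sinks under about 1 N until a hidden core stops it hard, top then at 74 mm in one foot, 66 mm in the other (names do not tell which). Origin: centre of the underside; z up the stem
- foot_b: one of two feet alike outside, about 175 g: rubber base 52 mm across, 11 high; bare steel stem 38 mm across (grip 25 to 62 mm up); black hood 40 mm across, 64 to 82 mm up, that sinks under about 1 N until a hidden core stops it hard, top then at 74 mm in one foot, 66 mm in the other (names do not tell which). Origin: centre of the underside; z up the stem
- gauge: fixed aluminium step gauge, base 100 x 60 mm; its higher step is a flat 50 x 56 mm at 70 mm, midway between the pressed heights of the two feet; a lower ledge at 32 mm on its -x side. Origin: centre of the underside
- gauge_top (a point): centre of the gauge's higher step, on its top face, 70 mm above the table
- case: fixed grey open case, outside 172 (x) x 150 (y) x 83 mm high, its front wall only 40 high, walls 6 mm; two bays side by side in its y, each 160 (x) x 66 (y) mm inside, parted by a 40 mm high divider. The shut lid's underside lies at the rim (83 mm). Origin: centre of the underside; x points from its front to the hinge side
- liner_thin: rubber liner 156 x 62 x 2 mm, the floor of the deep bay (77 mm from floor to closed lid); may be in either bay. Origin: centre of its underside, 4 mm above the table; axes as the case
- liner_thick: rubber liner 156 x 62 x 10 mm, the floor of the shallow bay (69 mm from floor to closed lid); in the other bay. Origin and axes as liner_thin
- lid (a joint): lid angle in rad: 0 shut, grows as it opens; starts at 1.9 to 2.0, leaning back past upright against its stop. Lid 174 x 150 x 8 mm, 0.4 kg, damped; once pushed forward past upright (below about 1.4) it falls shut by itself in 2 or 3 s and its weight holds the soft springs down, unless too tall a foot is under it
- lid_edge (a point): middle of the lid's free edge, at the end of a small black lip 50 mm wide, 184 mm from the hinge; top of the lid while it stands open
- lid_hinge (a point): middle of the hinge axis, on the top of the case's far wall; the axis runs along the case's y
- tape_roll: bystander: roll of brown tape, 104 mm across, 25 high, lying flat. Origin: centre of the underside
- dropper_a: bystander: small dropper bottle, 24 mm across, 56 high. Origin: centre of the underside
- dropper_c: bystander: small dropper bottle, 24 mm across, 56 high. Origin: centre of the underside
- stapler: bystander: stapler, 132 x 34 x 41 mm. Origin: centre of the underside
Mind the look-alikes: they are no part of the job. What is shaped like the foot_a but purple is not meant.

How it is judged:
By the outcome, as a careful person would: the job done as asked, in the order asked, and still so for the second after the job is handed in, with the robot touching nothing.
It also fails if it takes over 67 s, if anything falls off the work surface, if the arm or the gripper's body presses on something with over 40 N, if the wrist force passes 120 N, or if a joint passes its speed limit or range.

## Working session

There is one attempt and no reset: what is moved stays moved. The work goes in short steps, Python scripts to look and compute and a shell command to move; the robot and the scene stay as the last step left them, time stands still between calls to the robot, and variables do not carry over. Pictures are saved under pics/ and viewed, about 8 in all and at most 12, crops included, and the job is handed in when it is done.

```bash
ls; mkdir -p pics
python3 - <<'E'
from station import ctrl
import cv2
o=ctrl.get_obs(); print(o)
for n in("scene","top"):
    p=ctrl.get_image(n); cv2.imwrite(f"pics/{n}0.png",p["image"])
    for t in("foot_a","gauge","case","liner_thin","liner_thick","lid","tape_roll","dropper_a","stapler"):
        print(n,t,[(round(d["p"],2),[int(v) for v in d["box"]]) for d in ctrl.boxes_of(t,p)][:4])
E
```

```text
pics
{'t': 0.0, 'q': array([-1.25901762e+00,  5.33800868e-02,  1.61429696e+00,  1.34658116e-05,
        1.47600825e+00, -1.19065241e-01]), 'dq': array([ 0.00188914, -0.00178399, -0.00105971,  0.00099809,  0.00105759,
       -0.00042859]), 'effort': array([-1.66630281e-03, -3.93687308e+01, -3.70181894e+01, -5.90440413e-05,
        7.14452079e-03, -5.33816618e-06]), 'tool_pos': array([ 0.26079686, -0.56729838,  0.23004686]), 'tool_rot': array([-3.06694313e+00, -6.71098307e-01,  2.95092141e-04]), 'contact_force': array([-0.23834645, -0.25845939, -0.06584315]), 'wrist_torque': array([-0.00459184, -0.02073692, -0.01053443]), 'opening': 0.08541677269855678}
scene foot_a [(0.77, [430, 305, 20, 43]), (0.62, [406, 327, 22, 43])]
scene gauge []
scene case [(0.81, [284, 193, 109, 132])]
scene liner_thin []
scene liner_thick [(0.41, [252, 223, 13, 7])]
scene lid [(0.57, [319, 141, 35, 22])]
scene tape_roll [(0.87, [395, 235, 37, 30])]
scene dropper_a [(0.47, [393, 259, 11, 22]), (0.43, [277, 261, 11, 17])]
scene stapler [(0.81, [295, 260, 15, 30])]
top foot_a [(0.93, [472, 256, 29, 26]), (0.77, [463, 208, 37, 29]), (0.68, [399, 268, 30, 22])]
top gauge [(0.58, [316, 233, 45, 59])]
top case [(0.93, [212, 244, 110, 161]), (0.28, [323, 158, 46, 50])]
top liner_thin [(0.94, [243, 279, 32, 75])]
top liner_thick [(0.95, [208, 281, 28, 76])]
top lid [(0.87, [207, 201, 99, 69]), (0.64, [213, 245, 105, 162])]
top tape_roll [(0.89, [321, 159, 48, 51])]
top dropper_a [(0.57, [303, 315, 9, 8])]
top stapler [(0.86, [299, 286, 61, 40])]
```

Run:
```python
import cv2
for n,(a,b,c,d) in {"scene0":(60,360,200,500),"top0":(120,360,130,530)}.items():
    i=cv2.imread(f"pics/{n}.png")[a:b,c:d]; cv2.imwrite(f"pics/{n}c.png",cv2.resize(i,None,fx=2,fy=2,interpolation=2))
```

```text
(no output)
```

View pics/scene0c.png

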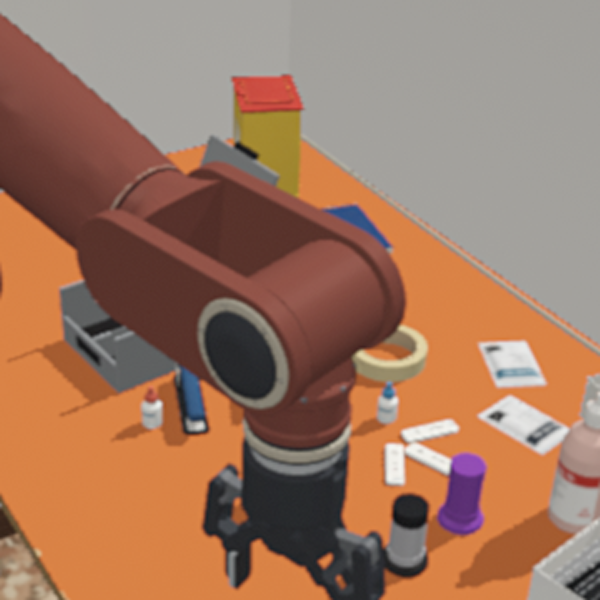

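View pics/top0c.png

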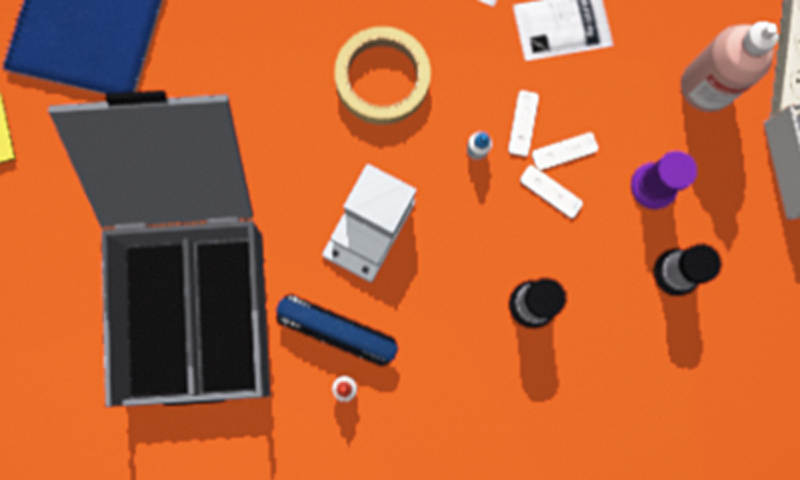

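The scene view shows the arm hiding most of the case. In the top view (full pixels), the black feet stand with hoods near (402,268) and (480,252). The purple look-alike is at (469,205), the gauge's high step at (320,218), and the case with its hinge at row ~231 and front at row ~321.

```bash
cat > h.py <<'E'
import numpy as np, cv2
from scipy.spatial.transform import Rotation as R
def pose(p,obs=None):
    if "rvec" in p: 
        Rm=cv2.Rodrigues(np.array(p["rvec"]))[0]; return Rm.T, -Rm.T@np.array(p["tvec"]).ravel()
    T=np.eye(4);T[:3,:3]=R.from_rotvec(obs["tool_rot"]).as_matrix();T[:3,3]=obs["tool_pos"]
    T=T@np.array(p["mount"]); return T[:3,:3],T[:3,3]
def at(p,uv,z,obs=None):
    Rc,c=pose(p,obs); x,y=cv2.undistortPoints(np.array([[uv]],float),np.array(p["camera_matrix"]),np.array(p["dist_coeffs"]))[0,0]
    d=Rc@[x,y,1]; return c+d*(z-c[2])/d[2]
def proj(p,X,obs=None):
    Rc,c=pose(p,obs); rv=cv2.Rodrigues(Rc.T)[0]
    return cv2.projectPoints(np.array(X,float).reshape(-1,3),rv,-Rc.T@c,np.array(p["camera_matrix"]),np.array(p["dist_coeffs"]))[0].reshape(-1,2)
def tool_delta(obs,target):   # world displacement to tool axes
    return R.from_rotvec(obs["tool_rot"]).as_matrix().T@(np.array(target)-obs["tool_pos"])
E
python3 - <<'E'
from station import ctrl
from h import *
p=ctrl.get_image("top"); print("cam",pose(p)[1].round(3))
f=lambda c:(c[0]/2+130-.25,c[1]/2+120-.25)
for n,c,z in [("foot1 hood",(546,298),.082),("foot1 base",(536,305),.0),("foot2 hood",(701,264),.082),
 ("g hi 1",(369,166),.07),("g hi 2",(415,186),.07),("g hi 3",(393,228),.07),("g hi 4",(347,209),.07),
 ("hinge L",(105,226),.083),("hinge R",(252,220),.083),("front L",(107,404),.04),("front R",(268,396),.04),
 ("lid edge",(137,95),.25),("tape",(382,74),.025),("stapl1",(280,308),.04),("stapl2",(395,355),.04),("dropR",(344,388),.056),("dropB",(481,142),.056),("purple",(678,170),.082),
 ("bottle",(765,38),.15)]: print(n,at(p,f(c),z).round(3))
i=cv2.resize(p["image"][215:335,170:290],None,fx=5,fy=5,interpolation=2); cv2.imwrite("pics/bay.png",i)
E
```

```text
cam [ 0.405 -0.049  0.998]
foot1 hood [ 0.493 -0.223  0.082]
foot1 base [ 0.493 -0.228  0.   ]
foot2 hood [ 0.531 -0.378  0.082]
g hi 1 [ 0.622 -0.048  0.07 ]
g hi 2 [ 0.603 -0.094  0.07 ]
g hi 3 [ 0.56  -0.073  0.07 ]
g hi 4 [ 0.578 -0.027  0.07 ]
hinge L [0.552 0.208 0.083]
hinge R [0.562 0.065 0.083]
front L [0.379 0.206 0.04 ]
front R [0.392 0.046 0.04 ]
lid edge [0.634 0.143 0.25 ]
tape [ 0.734 -0.059  0.025]
stapl1 [0.48  0.038 0.04 ]
stapl2 [ 0.436 -0.079  0.04 ]
dropR [ 0.402 -0.029  0.056]
dropB [ 0.654 -0.162  0.056]
purple [ 0.625 -0.357  0.082]
bottle [ 0.741 -0.423  0.15 ]
```

View pics/bay.png

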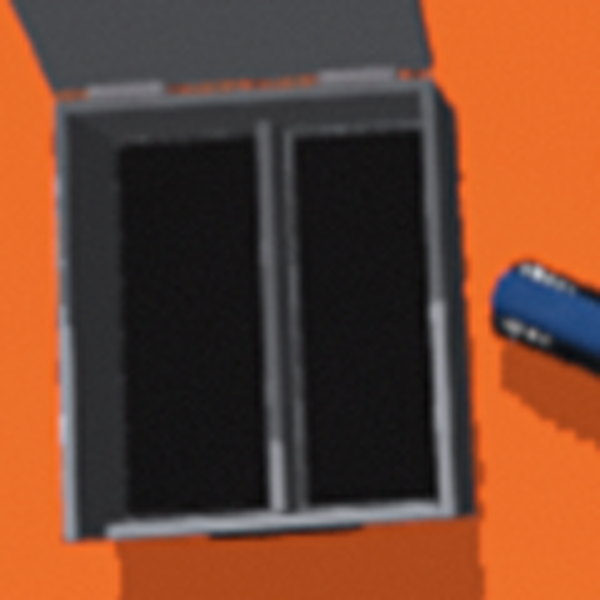

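The bay crop shows both liners. The left one's far edge is at crop row ~140 and the right one's at ~127. I'll fit the case and test liner heights.

Run:
```python
from station import ctrl
from h import *
from scipy.optimize import least_squares
p=ctrl.get_image("top")
f=lambda c:np.array([c[0]/5+170-.4,c[1]/5+215-.4])
obsv=[((58,98),(.086,.075,.083)),((434,82),(.086,-.075,.083)),((68,542),(-.086,.075,.083)),((108,530),(-.086,.069,.04)),((440,514),(-.086,-.069,.04)),((432,95),(.080,-.069,.083))]
def W(s,L):
    c,k=np.cos(s[2]),np.sin(s[2]); L=np.array(L); return np.stack([s[0]+c*L[:,0]-k*L[:,1],s[1]+k*L[:,0]+c*L[:,1],L[:,2]],1)
uv=np.array([f(a) for a,_ in obsv]); L=[b for _,b in obsv]
r=least_squares(lambda s:(proj(p,W(s,L))-uv).ravel(),[.47,.13,.06],loss="soft_l1"); s=r.x
print(s,r.fun.reshape(-1,2).round(1))
# liner corners predicted (crop px) for both heights, liner centre y=+-.036
for y0 in(.036,-.036):
  for h in(.006,.014):
    P=[(.078,y0+.031,h),(.078,y0-.031,h),(-.0,y0+.031,h),(0,y0-.031,h)]
    print(y0,h,(((proj(p,W(s,P))+.4-[170,215])*5)).round(0).tolist())
print("bay centres",W(s,[(0,.036,0),(0,-.036,0)]).round(4), "hinge",W(s,[(.086,0,.083)]))
```

```text
[0.46985102 0.12873159 0.07735137] [[ 0.  -0.5]
 [ 1.5 -1. ]
 [-1.1 -0.1]
 [-0.3  1.7]
 [ 2.6  1.5]
 [-1.  -0.5]]
0.036 0.006 [[126.0, 143.0], [273.0, 136.0], [129.0, 328.0], [277.0, 321.0]]
0.036 0.014 [[122.0, 140.0], [270.0, 133.0], [124.0, 327.0], [274.0, 320.0]]
-0.036 0.006 [[297.0, 135.0], [444.0, 128.0], [301.0, 320.0], [450.0, 312.0]]
-0.036 0.014 [[293.0, 132.0], [442.0, 125.0], [298.0, 318.0], [448.0, 311.0]]
bay centres [[0.4671 0.1646 0.    ]
 [0.4726 0.0928 0.    ]] hinge [[0.55559387 0.13537718 0.083     ]]
```

Network and geometry agree: the thin liner (deep bay) is on the right (case −y) and the thick liner on the left. I'll turn the tool so its y lies along the case's x, then go over the gauge.

```bash
python3 -m jog '[0,0,0,0,0,0,-10, 0,0,0,0,0,0,-10, 0,0,0,0,0,0,-10, 0,0,0,0,0,0,-10, 0,0,0,0,0,0,-10, 0,0,0,0,0,0,-10, 0,0,0,0,0,0,-9.7, 0,0.048,0.037,0,0,0,0, 0,0.048,0.037,0,0,0,0, 0,0.048,0.037,0,0,0,0]' 40
python3 -m jog '[0,0.048,0.037,0,0,0,0, 0,0.048,0.037,0,0,0,0, 0,0.048,0.037,0,0,0,0, 0,0.048,0.037,0,0,0,0, 0,0.048,0.037,0,0,0,0, 0,0.048,0.037,0,0,0,0, 0,0.048,0.037,0,0,0,0, 0,0,0,0,0,0,0]'
python3 - <<'E'
from station import ctrl
from h import *
o=ctrl.get_obs(); p=ctrl.get_image("wrist"); cv2.imwrite("pics/w1.png",p["image"])
print(o["q"].round(2),tool_delta(o,[.591,-.0605,.09]).round(4)); print(pose(p,o)[1].round(3), pose(p,o)[0].round(2).tolist())
for t in("gauge","foot_a"): print(t,[(round(d["p"],2),[int(v) for v in d["box"]]) for d in ctrl.boxes_of(t,p)][:4])
print(proj(p,[[.591,-.0605,.07]],o))
E
```

```text
t: 2.35
tool_pos: [0.3614, -0.4144, 0.2314]
tool_rot: [2.135, 2.304, 0.0]
contact_force: [0.5, -0.3, 0.4]
opening: -0.0004
t: 3.35
tool_pos: [0.5946, -0.0576, 0.2312]
tool_rot: [-2.128, -2.31, -0.001]
contact_force: [-0.5, -0.1, -0.4]
opening: -0.0002
[-0.22 -0.01  1.68  0.    1.47 -0.3 ] [-0.0027 -0.0038  0.1412]
[0.589 0.02  0.374] [[1.0, 0.08, 0.02], [0.08, -0.95, -0.3], [0.0, 0.3, -0.95]]
gauge [(0.95, [300, 208, 105, 101]), (0.28, [378, 38, 180, 76])]
foot_a [(0.73, [222, 336, 60, 48]), (0.57, [320, 406, 15, 14]), (0.34, [202, 37, 161, 57])]
[[313.97973006 224.8596448 ]]
```

View pics/w1.png

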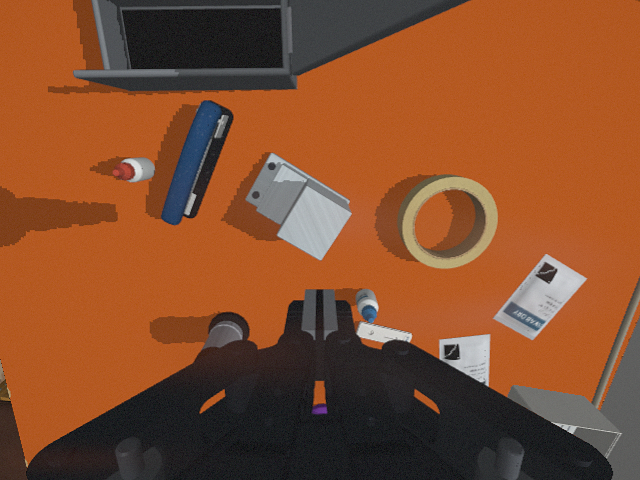

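The gauge's top face is centred near pixel (314,220), within 5 px of the prediction. Descending gently.

```bash
python3 -m jog '[0,-0.003,-0.004,0.037,0,0,0, 0,0,0,0.037,0,0,0, 0,0,0,0.037,0,0,0, 0,0,0,0.037,0,0,0, 0,0,0,0.004,0,0,0, 0,0,0,0.004,0,0,0, 0,0,0,0.002,0,0,0,0,0,0,0.001,0,0,0, 0,0,0,0,0,0,0]'
python3 -m jog '[0,0,0,0.001,0,0,0,0,0,0,0.001,0,0,0, 0,0,0,0,0,0,0]'
python3 -m jog '[0,0,0,0.001,0,0,0,0,0,0,0.001,0,0,0, 0,0,0,0,0,0,0]'
```

```text
t: 4.62
tool_pos: [0.5899, -0.0643, 0.0731]
tool_rot: [2.134, 2.304, 0.001]
contact_force: [0.5, 0.4, 0.4]
opening: 0.0001
t: 5.0
tool_pos: [0.5894, -0.0643, 0.0701]
tool_rot: [-2.135, -2.305, 0.0]
contact_force: [0.6, -0.2, 0.8]
opening: 0.0002
t: 5.38
tool_pos: [0.5895, -0.0643, 0.0701]
tool_rot: [-2.134, -2.304, 0.001]
contact_force: [-5.2, 1.8, 9.5]
opening: 0.0004
```

Contact with the step at z = 0.0701. Now the nearer foot.

```bash
python3 -m jog '[0,0,0,-0.03,0,0,0, 0,0,0,-0.03,0,0,0, 0,-0.0382,-0.0272,0,0,0,0, 0,-0.0382,-0.0272,0,0,0,0, 0,-0.0382,-0.0272,0,0,0,0, 0,-0.0382,-0.0272,0,0,0,0,0,0,0,0,0,0,0]'
python3 - <<'E'
from station import ctrl
from h import *
o=ctrl.get_obs(); p=ctrl.get_image("wrist"); i=p["image"].copy()
for z in(.082,.064): print(z,proj(p,[[.493,-.225,z]],o))
q=ctrl.get_image("top"); 
print([(round(d["p"],2),[int(v) for v in d["box"]]) for d in ctrl.boxes_of("foot_a",p)][:4])
cv2.imwrite("pics/w2.png",np.vstack([i[200:480,100:540],cv2.resize(q["image"][180:320,340:560],None,fx=2,fy=2)]))
E
```

```text
t: 6.25
tool_pos: [0.4914, -0.2271, 0.1283]
tool_rot: [2.14, 2.3, -0.0]
contact_force: [-0.3, 0.1, -0.4]
opening: -0.0
0.082 [[320.26711637 265.62366009]]
0.064 [[320.17329981 255.46318703]]
[(0.82, [323, 245, 70, 91]), (0.57, [458, 362, 39, 27])]
```

View pics/w2.png

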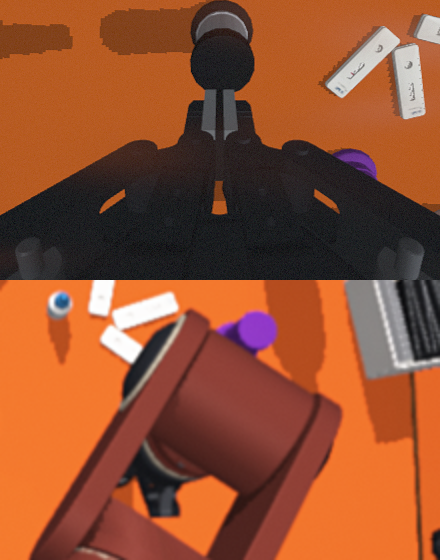

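The hood centre is at (322,263) against a prediction of (320,266), so the estimate holds to about 2 mm. Pressing down.

```bash
python3 -m jog '[0,0.004,0.003,0.02,0,0,0, 0,0,0,0.02,0,0,0, 0,0,0,0.003,0,0,0, 0,0,0,0.003,0,0,0, 0,0,0,0.003,0,0,0, 0,0,0,0.002,0,0,0, 0,0,0,0,0,0,0]'
python3 -m jog '[0,0,0,0.001,0,0,0, 0,0,0,0.001,0,0,0,0,0,0,0.001,0,0,0, 0,0,0,0.001,0,0,0,0,0,0,0,0,0,0]'
```

```text
t: 7.28
tool_pos: [0.4956, -0.221, 0.0776]
tool_rot: [2.134, 2.304, 0.0]
contact_force: [-0.2, 0.6, 0.8]
opening: -0.0001
t: 7.9
tool_pos: [0.4953, -0.2208, 0.0732]
tool_rot: [-2.135, -2.305, 0.0]
contact_force: [-0.1, -0.7, 1.0]
opening: 0.0001
```

```bash
python3 -m jog '[0,0,0,0.001,0,0,0, 0,0,0,0.001,0,0,0,0,0,0,0.001,0,0,0,0,0,0,0,0,0,0]'
python3 -m jog '[0,0,0,0.001,0,0,0, 0,0,0,0.001,0,0,0,0,0,0,0.001,0,0,0, 0,0,0,0,0,0,0]'
```

```text
t: 8.4
tool_pos: [0.4953, -0.2207, 0.0702]
tool_rot: [-2.135, -2.305, 0.0]
contact_force: [0.3, -0.2, 0.9]
opening: -0.0003
t: 8.9
tool_pos: [0.4953, -0.2207, 0.0672]
tool_rot: [-2.135, -2.305, 0.0]
contact_force: [-0.5, -0.8, 0.6]
opening: 0.0001
```

```bash
python3 -m jog '[0,0,0,0.001,0,0,0, 0,0,0,0.001,0,0,0, 0,0,0,0.001,0,0,0, 0,0,0,0,0,0,0]'
```

```text
t: 9.4
tool_pos: [0.4959, -0.221, 0.0662]
tool_rot: [2.134, 2.304, 0.0]
contact_force: [-3.6, 0.6, 10.2]
opening: -0.0002
```

It went below the step and stopped hard at 0.0662 m (10 N), so this is the shorter foot. It goes to the thick liner, the left bay. Rise, open and grasp.

```bash
python3 -m jog '[0,-0.002,-0.0015,-0.03,0,0,0, 0,0,0,-0.03,0,0,0, 0.8,0,0,0,0,0,0, 0.8,0,0,0,0,0,0,0.8,0,0,0,0,0,0, 0.8,0,0,0,0,0,0]' 40
python3 -m jog '[0.8,0,0,0.025,0,0,0, 0.8,0,0,0.025,0,0,0, 0.8,0,0,0.025,0,0,0, 0.8,0,0,0.025,0,0,0, 0.8,0,0,0,0,0,0, 0.3,0,0,0,0,0,0, 0.3,0,0,0,0,0,0,0.3,0,0,0,0,0,0,0.3,0,0,0,0,0,0]'
```

```text
t: 10.15
tool_pos: [0.4933, -0.2224, 0.1229]
tool_rot: [-2.133, -2.303, 0.001]
contact_force: [-0.5, 0.7, -0.0]
opening: 0.068
t: 11.28
tool_pos: [0.4948, -0.2235, 0.0255]
tool_rot: [2.133, 2.303, 0.0]
contact_force: [-0.0, -0.5, 3.0]
opening: 0.0375
```

Gripped (37.5 mm opening). Lift, then go toward the case.

```bash
python3 -m jog '[0.3,0,0,-0.02,0,0,0, 0.3,0,0,-0.04,0,0,0, 0.3,0,0,-0.045,0,0,0, 0.3,0,0,-0.04,0,0,0, 0.3,0.05,0.001,0,0,0,0, 0.3,0.05,0.001,0,0,0,0, 0.3,0.05,0.001,0,0,0,0, 0.3,0.05,0.001,0,0,0,0, 0.3,0.05,0.001,0,0,0,0, 0.3,0.04,0.001,0,0,0,0]'
python3 -m jog '[0.3,0,0,0,0,0,0]'
python3 - <<'E'
from station import ctrl
from h import *
o=ctrl.get_obs(); p=ctrl.get_image("wrist"); cv2.imwrite("pics/w3.png",p["image"])
s=[.46985,.12873,.07735]
def W(L):
    c,k=np.cos(s[2]),np.sin(s[2]); L=np.array(L); return np.stack([s[0]+c*L[:,0]-k*L[:,1],s[1]+k*L[:,0]+c*L[:,1],L[:,2]],1)
for n,l in {"wallR inner front/back":[(-.086,-.069,.083),(.08,-.069,.083)],"div top":[(-.08,0,.04),(.08,0,.04)],"linerR nearR .006":[(.078,-.005,.006),(-.078,-.005,.006)],"at .014":[(.078,-.005,.014),(-.078,-.005,.014)],
 "linerL .006/.014 far":[(.078,.067,.006),(.078,.067,.014),(-.078,.067,.006),(-.078,.067,.014)],"Lrim in":[(-.08,.069,.083),(.08,.069,.083)]}.items(): print(n,proj(p,W(l),o).round(0).tolist())
np.savez("w3.npz",pos=o["tool_pos"],rot=o["tool_rot"])
E
```

```text
t: 12.52
tool_pos: [0.4769, 0.0686, 0.1688]
tool_rot: [-2.133, -2.305, 0.001]
contact_force: [0.9, 0.5, -0.9]
opening: 0.0372
t: 12.65
tool_pos: [0.4769, 0.069, 0.1687]
tool_rot: [-2.129, -2.308, 0.001]
contact_force: [-0.2, 0.6, -2.2]
opening: 0.0376
wallR inner front/back [[197.0, 259.0], [424.0, 260.0]]
div top [[214.0, 158.0], [416.0, 159.0]]
linerR nearR .006 [[403.0, 162.0], [228.0, 161.0]]
at .014 [[405.0, 163.0], [226.0, 162.0]]
linerL .006/.014 far [[410.0, 73.0], [413.0, 71.0], [221.0, 72.0], [218.0, 70.0]]
Lrim in [[182.0, 46.0], [446.0, 46.0]]
```

View pics/w3.png

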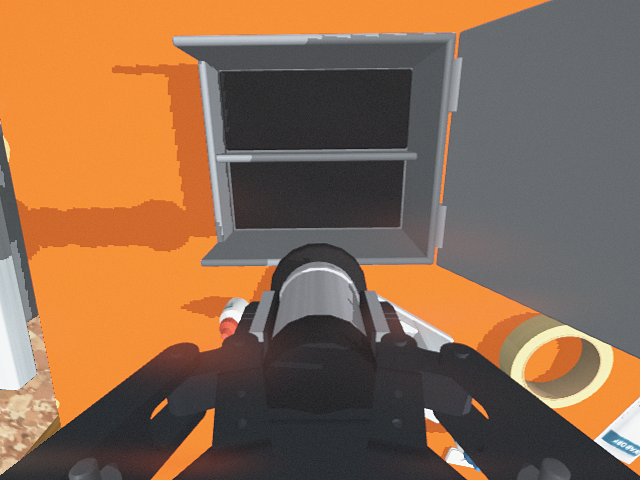

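The wrist view shows the held foot upright. The left (upper) liner spans columns 219–413, so it is the thicker one. The divider is at row 155 against 158 predicted, so the case lies about 1.5 mm further in +y. Placing in the left bay.

```bash
python3 -m jog '[0.3,0.049,0.0013,0,0,0,0, 0.3,0.0486,0.0013,0,0,0,0, 0.3,0,0,0,0,0,0, 0.3,0,0,0.035,0,0,0, 0.3,0,0,0.035,0,0,0, 0.3,0,0,0.03,0,0,0, 0.3,0,0,0.015,0,0,0, 0.3,0,0,0.005,0,0,0, 0.3,0,0,0.003,0,0,0, 0.3,0,0,0,0,0,0]'
```

```text
t: 13.95
tool_pos: [0.4738, 0.1643, 0.0473]
tool_rot: [2.134, 2.304, 0.002]
contact_force: [0.4, 0.4, -2.5]
opening: 0.0373
```

```bash
python3 -m jog '[0.3,0.0015,0,0.003,0,0,0, 0.3,0,0,0.002,0,0,0, 0.3,0,0,0.001,0,0,0, 0.3,0,0,0,0,0,0]'
python3 -m jog '[0.3,0,0,0.001,0,0,0, 0.3,0,0,0.001,0,0,0, 0.3,0,0,0,0,0,0]'
```

```text
t: 14.45
tool_pos: [0.4728, 0.1658, 0.0402]
tool_rot: [-2.135, -2.305, 0.0]
contact_force: [0.3, -0.5, -2.8]
opening: 0.0373
t: 14.82
tool_pos: [0.473, 0.1658, 0.0395]
tool_rot: [-2.135, -2.305, 0.001]
contact_force: [-2.8, -1.4, 6.4]
opening: 0.0375
```

Seated at TCP 0.0395, exactly what the 10 mm liner predicts. Release and go back for the other foot.

```bash
python3 -m jog '[0.3,0,0,-0.001,0,0,0, 0.75,0,0,0,0,0,0, 0.75,0,0,0,0,0,0, 0.75,0,0,0,0,0,0, 0.75,0,0,-0.02,0,0,0, 0.75,0,0,-0.04,0,0,0, 0.75,0,0,-0.05,0,0,0,0.75,0,0,-0.04,0,0,0, 0.75,-0.05,0.005,0,0,0,0, 0.75,-0.06,0.005,0,0,0,0]'
python3 -m jog '[0.75,-0.06,0.005,0,0,0,0,0.75,-0.06,0.005,0,0,0,0, 0.75,-0.06,0.005,0,0,0,0, 0.75,-0.06,0.005,0,0,0,0, 0.75,-0.06,0.005,0,0,0,0, 0.75,-0.06,0.005,0,0,0,0,0.75,-0.055,0.005,0,0,0,0,0.75,-0.05,0.005,0,0,0,0, 0.75,0,0,0,0,0,0]'
python3 - <<'E'
from station import ctrl
from h import *
o=ctrl.get_obs(); p=ctrl.get_image("wrist"); q=ctrl.get_image("top")
print(proj(p,[[.531,-.378,.082],[.531,-.378,0]],o), tool_delta(o,[.531,-.378,.14]).round(4))
print([(round(d["p"],2),[int(v) for v in d["box"]]) for d in ctrl.boxes_of("foot_a",p)][:4])
cv2.imwrite("pics/w4.png",np.hstack([cv2.resize(p["image"],(440,330)),cv2.resize(q["image"][210:330,160:290],(358,330))]))
E
```

```text
t: 16.08
tool_pos: [0.4919, 0.0563, 0.1905]
tool_rot: [2.13, 2.306, 0.003]
contact_force: [-0.0, -0.2, 0.1]
opening: 0.0642
t: 17.2
tool_pos: [0.5662, -0.4069, 0.1883]
tool_rot: [-2.139, -2.3, 0.001]
contact_force: [-0.0, 0.6, -0.8]
opening: 0.0644
[[273.98683358 199.64874522]
 [284.71524599 184.37207847]] [ 0.0314 -0.033   0.0484]
[(0.73, [279, 192, 62, 66]), (0.57, [395, 172, 75, 67])]
```

View pics/w4.png

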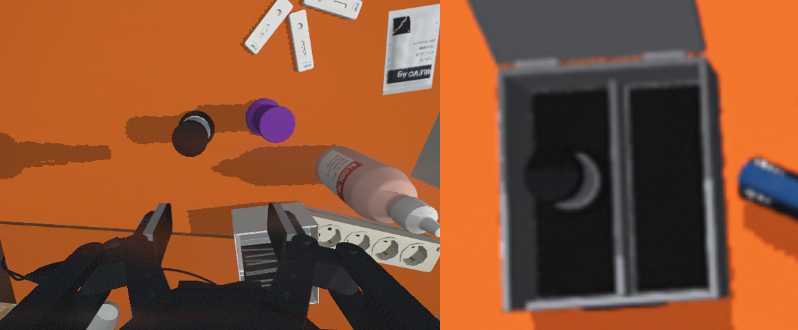

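The first foot stands upright in the left bay. The second foot's hood is at (276,199) against (274,200) predicted. Go and grasp it.

```bash
python3 -m jog '[0.75,0.0314,-0.0314,0,0,0,0, 0.75,0,0,0,0,0,0, 0.75,0,0,0.03,0,0,0, 0.75,0,0,0.025,0,0,0, 0.75,0,0,0,0,0,0]'
python3 - <<'E'
from station import ctrl
from h import *
o=ctrl.get_obs(); p=ctrl.get_image("wrist"); cv2.imwrite("pics/w5.png",p["image"][160:480,120:520])
print(proj(p,[[.5325,-.378,.082]],o), tool_delta(o,[.5325,-.378,.0255]).round(4))
E
```

```text
t: 17.98
tool_pos: [0.5323, -0.3731, 0.1322]
tool_rot: [-2.131, -2.303, -0.0]
contact_force: [0.3, 0.3, 0.0]
opening: 0.0638
[[317.4194004  273.83224439]] [-5.200e-03  1.000e-04  1.067e-01]
```

View pics/w5.png

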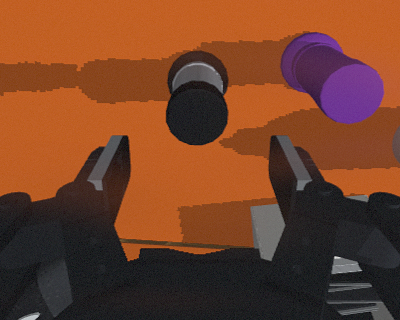

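Hood centred at (316,275), matching the prediction. Descend and grip.

```bash
python3 -m jog '[0.75,-0.005,-0.0005,0.027,0,0,0, 0.75,0,0,0.027,0,0,0, 0.75,0,0,0.027,0,0,0, 0.75,0,0,0.025,0,0,0, 0.75,0,0,0,0,0,0, 0.3,0,0,0,0,0,0, 0.3,0,0,0,0,0,0,0.3,0,0,0,0,0,0,0.3,0,0,0,0,0,0]' 40
python3 -m jog '[0.3,0,0,-0.02,0,0,0, 0.3,0,0,-0.04,0,0,0, 0.3,0,0,-0.045,0,0,0, 0.3,0,0,-0.04,0,0,0, 0.3,0.05,-0.008,0,0,0,0, 0.3,0.05,-0.008,0,0,0,0, 0.3,0.05,-0.008,0,0,0,0, 0.3,0.05,-0.008,0,0,0,0, 0.3,0.05,-0.008,0,0,0,0, 0.3,0.05,-0.008,0,0,0,0]'
python3 -m jog '[0.3,0.05,-0.008,0,0,0,0, 0.3,0.05,-0.008,0,0,0,0, 0.3,0.04,-0.008,0,0,0,0, 0.3,0,0,0,0,0,0]'
python3 - <<'E'
from station import ctrl
from h import *
o=ctrl.get_obs(); p=ctrl.get_image("wrist"); cv2.imwrite("pics/w6.png",p["image"])
c,k=np.cos(.07735),np.sin(.07735)
X=np.array([.46985-.0001,.12873+.0015,0])+np.array([c*.005+k*.036,k*.005-c*.036,.0315])
print("target",X,tool_delta(o,X).round(4))
E
```

```text
t: 19.15
tool_pos: [0.5337, -0.3807, 0.0299]
tool_rot: [2.133, 2.302, 0.0]
contact_force: [-0.6, -1.0, 3.8]
opening: 0.0386
t: 20.4
tool_pos: [0.461, -0.0826, 0.1734]
tool_rot: [-2.135, -2.304, -0.001]
contact_force: [0.4, -0.4, -2.1]
opening: 0.0386
t: 20.9
tool_pos: [0.4262, 0.0555, 0.1733]
tool_rot: [-2.129, -2.309, -0.0]
contact_force: [0.4, -0.3, -2.3]
opening: 0.0385
target [0.47751687 0.09472401 0.0315    ] [0.0348 0.0544 0.1418]
```

```bash
python3 -m jog '[0.3,0.0165,0.027,0,0,0,0, 0.3,0.016,0.0274,0,0,0,0, 0.3,0,0,0,0,0,0, 0.3,0,0,0,0,0,0]'
python3 - <<'E'
from station import ctrl
from h import *
o=ctrl.get_obs(); p=ctrl.get_image("wrist"); cv2.imwrite("pics/w6.png",p["image"][:400])
c,k=np.cos(.07735),np.sin(.07735)
X=np.array([.46985-.0001,.12873+.0015,0])+np.array([c*.005+k*.036,k*.005-c*.036,.0315])
print("target",X,tool_delta(o,X).round(4))
s=(.46985,.13023)
print(proj(p,[[s[0]+c*a-k*b,s[1]+k*a+c*b,z] for a,b,z in[(-.08,0,.04),(.08,0,.04)]],o))
E
```

```text
t: 21.45
tool_pos: [0.4788, 0.089, 0.173]
tool_rot: [-2.136, -2.303, 0.002]
contact_force: [-0.8, 0.1, -2.0]
opening: 0.0387
target [0.47751687 0.09472401 0.0315    ] [ 0.0059 -0.0007  0.1415]
[[213.26842545 181.20060944]
 [408.71332237 180.69484257]]
```

View pics/w6.png

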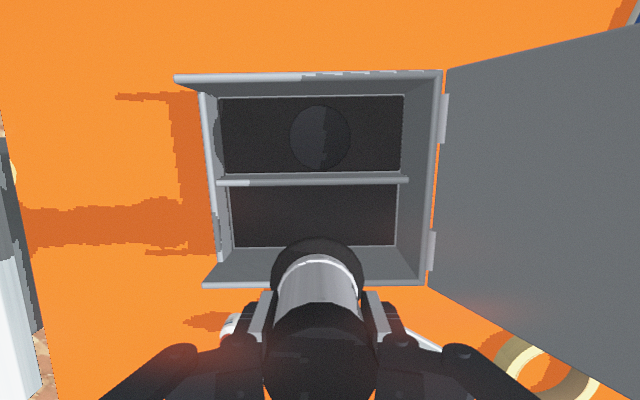

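The case estimate fits (divider at row 181 as predicted) and the first foot is upright at (320,137). Descending in the right bay.

```bash
python3 -m jog '[0.3,0.003,0,0.03,0,0,0, 0.3,0,0,0.035,0,0,0, 0.3,0,0,0.03,0,0,0, 0.3,0,0,0.02,0,0,0, 0.3,0,0,0.01,0,0,0, 0.3,0,0,0.005,0,0,0, 0.3,0,0,0.001,0,0,0, 0.3,0,0,0.001,0,0,0,0.3,0,0,0,0,0,0]'
python3 -m jog '[0.3,0,0,0.001,0,0,0, 0.3,0,0,0.001,0,0,0, 0.3,0,0,0.001,0,0,0, 0.3,0,0,0,0,0,0]'
```

```text
t: 22.62
tool_pos: [0.4794, 0.0929, 0.0419]
tool_rot: [2.134, 2.304, 0.001]
contact_force: [-0.2, -0.5, -1.8]
opening: 0.0385
t: 23.12
tool_pos: [0.4788, 0.0929, 0.0381]
tool_rot: [-2.135, -2.305, 0.0]
contact_force: [0.0, 0.5, -2.9]
opening: 0.0385
```

```bash
python3 -m jog '[0.3,0,0,0.001,0,0,0, 0.3,0,0,0.001,0,0,0, 0.3,0,0,0,0,0,0]'
```

```text
t: 23.5
tool_pos: [0.479, 0.093, 0.0366]
tool_rot: [-2.135, -2.305, 0.0]
contact_force: [-1.6, -0.5, 1.7]
opening: 0.0384
```

Seated at 0.0366, consistent with the 2 mm liner (the thick one would stop at ~0.044). Release, rise high, and go over behind the lid.

```bash
python3 -m jog '[0.75,0,0,0,0,0,0, 0.75,0,0,0,0,0,0, 0.75,0,0,0,0,0,0, 0.75,0,0,-0.02,0,0,0, 0.75,0,0,-0.04,0,0,0, 0.75,0,0,-0.05,0,0,0,0.75,0,0,-0.05,0,0,0, 0.75,0,0,-0.05,0,0,0, 0,0,0,-0.06,0,0,0,0,0,0,0,0,0,0]'
python3 - <<'E'
from station import ctrl
from h import *
o=ctrl.get_obs(); q=ctrl.get_image("scene"); p=ctrl.get_image("wrist")
print(o["tool_pos"],tool_delta(o,[.675,.135,.3]).round(3))
cv2.imwrite("pics/w7.png",np.hstack([cv2.resize(p["image"],(400,300)),cv2.resize(q["image"][80:320,190:510],(400,300))]))
E
```

```text
t: 24.75
tool_pos: [0.4815, 0.093, 0.3134]
tool_rot: [2.129, 2.298, 0.014]
contact_force: [0.2, 0.2, 0.2]
opening: 0.0283
[0.48148599 0.0930222  0.31336463] [0.027 0.196 0.016]
```

View pics/w7.png

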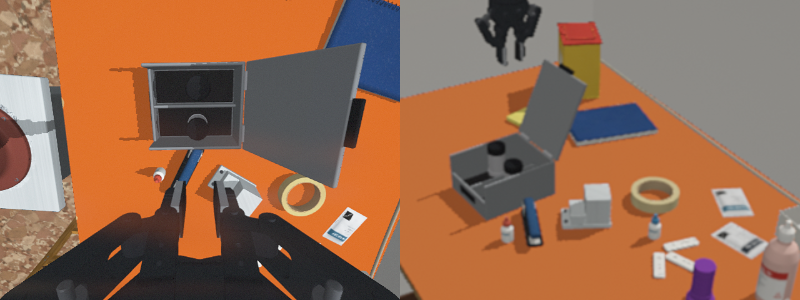

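Both feet stand upright in their bays, and behind the lid there is only a flat blue book. Go over and behind the lid, then push it forward.

```bash
python3 -m jog '[0,0.0068,0.05,0,0,0,0, 0,0.0068,0.05,0,0,0,0, 0,0.0068,0.05,0,0,0,0, 0,0.0068,0.05,0,0,0,0, 0,0,0,0,0,0,0, 0,0,0,0.03,0,0,0, 0,0,0,0.035,0,0,0, 0,0,0,0.033,0,0,0, 0,0,0,0,0,0,0]'
python3 -m jog '[0,0,-0.015,0,0,0,0, 0,0,-0.015,0,0,0,0, 0,0,-0.015,0,0,0,0, 0,0,-0.015,0,0,0,0, 0,0,-0.015,0,0,0,0, 0,0,0,0,0,0,0]'
```

```text
t: 25.98
tool_pos: [0.6727, 0.1349, 0.2028]
tool_rot: [-2.13, -2.3, 0.011]
contact_force: [-0.7, 0.7, -0.3]
opening: -0.0003
t: 26.72
tool_pos: [0.6098, 0.1295, 0.2251]
tool_rot: [2.121, 2.289, 0.033]
contact_force: [7.4, -1.7, 29.9]
opening: 0.0002
```

An upward force of 30 N means the lid's edge is touching the finger linkage from below. Back off and take a higher contact.

```bash
python3 -m jog '[0,0,0.02,-0.01,0,0,0, 0,0,0.025,-0.01,0,0,0, 0,0,0.01,-0.015,0,0,0, 0,0,0,0,0,0,0]'
python3 - <<'E'
from station import ctrl
from h import *
o=ctrl.get_obs(); q=ctrl.get_image("scene"); p=ctrl.get_image("wrist")
print(o["tool_pos"],o["tool_rot"],o["contact_force"],o["q"].round(2))
cv2.imwrite("pics/w8.png",np.hstack([cv2.resize(p["image"],(400,300)),cv2.resize(q["image"][80:260,190:430],(400,300))]))
E
```

```text
t: 27.22
tool_pos: [0.6575, 0.1338, 0.2466]
tool_rot: [2.133, 2.302, 0.006]
contact_force: [0.9, -0.0, -0.1]
opening: -0.0003
[0.65754104 0.13379592 0.24659747] [2.13284481 2.30226472 0.00551077] [ 0.86353407 -0.02749198 -0.12641626] [ 0.09  0.15  1.49 -0.    1.5   0.01]
```

View pics/w8.png

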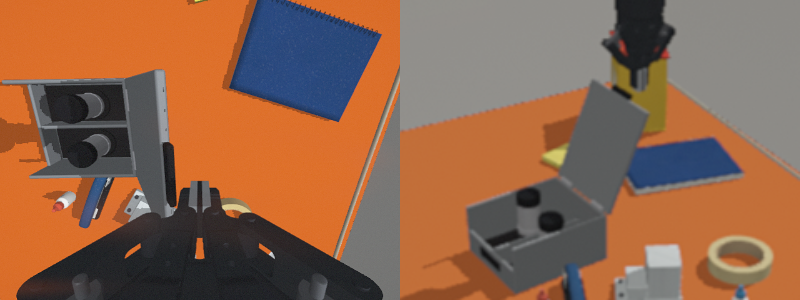

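The wrist and scene views show the tool behind the lid at its top edge, the lid still open, both feet standing. Push near the edge, rising slightly with it.

```bash
python3 -m jog '[0,0,0,0.008,0,0,0, 0,0,-0.01,0,0,0,0, 0,0,-0.01,0,0,0,0, 0,0,-0.01,0,0,0,0, 0,0,0,0,0,0,0]'
python3 -m jog '[0,0,-0.005,-0.001,0,0,0, 0,0,-0.005,-0.001,0,0,0, 0,0,0,0,0,0,0]'
```

```text
t: 27.95
tool_pos: [0.6254, 0.1316, 0.2354]
tool_rot: [-2.134, -2.305, 0.0]
contact_force: [0.8, 0.1, 0.4]
opening: -0.0002
t: 28.32
tool_pos: [0.6161, 0.1307, 0.2373]
tool_rot: [-2.135, -2.305, 0.0]
contact_force: [0.6, -0.4, 0.3]
opening: -0.0003
```

```bash
python3 -m jog '[0,0,-0.008,-0.0005,0,0,0, 0,0,-0.008,-0.0005,0,0,0, 0,0,-0.008,-0.0005,0,0,0, 0,0,-0.008,-0.0005,0,0,0, 0,0,0,0,0,0,0]'
python3 - <<'E'
from station import ctrl
from h import *
for n in("top","scene"):
    p=ctrl.get_image(n); cv2.imwrite(f"pics/{n}9.png",p["image"])
    print(n,[(round(d["p"],2),[int(v) for v in d["box"]]) for d in ctrl.boxes_of("lid",p)][:3])
    for a in(1.95,1.8,1.6,1.4): print(a,proj(p,[[.5555-.184*np.cos(a),.136-.077*.184*np.cos(a)-0.0,.083+.184*np.sin(a)]]).round(0).tolist())
E
```

```text
t: 28.95
tool_pos: [0.5838, 0.1283, 0.2393]
tool_rot: [-2.135, -2.305, 0.0]
contact_force: [-0.4, 0.0, -0.1]
opening: 0.0001
top [(0.6, [203, 217, 103, 33])]
1.95 [[198.0, 173.0]]
1.8 [[197.0, 187.0]]
1.6 [[197.0, 209.0]]
1.4 [[197.0, 232.0]]
scene [(0.9, [303, 169, 34, 75]), (0.22, [272, 193, 87, 130])]
1.95 [[320.0, 132.0]]
1.8 [[311.0, 132.0]]
1.6 [[299.0, 134.0]]
1.4 [[287.0, 138.0]]
```

The lid is moving: its edge in the top view puts it at ~1.68 rad. Continue.

```bash
python3 -m jog '[0,0,-0.008,0,0,0,0, 0,0,-0.008,0,0,0,0, 0,0,-0.008,0,0,0,0, 0,0,-0.008,0,0,0,0, 0,0,-0.008,0,0,0,0, 0,0,-0.008,0,0,0,0,0,0,-0.008,0,0,0,0,0,0,0,0,0,0,0]'
python3 -m jog '[0,0,0.02,-0.02,0,0,0, 0,0,0.03,-0.02,0,0,0, 0,0,0.03,0,0,0,0, 0,0,0,0,0,0,0, 0,0,0,0,0,0,0, 0,0,0,0,0,0,0, 0,0,0,0,0,0,0, 0,0,0,0,0,0,0, 0,0,0,0,0,0,0, 0,0,0,0,0,0,0]'
python3 -m jog '[0,0,0,0,0,0,0, 0,0,0,0,0,0,0, 0,0,0,0,0,0,0, 0,0,0,0,0,0,0, 0,0,0,0,0,0,0, 0,0,0,0,0,0,0, 0,0,0,0,0,0,0, 0,0,0,0,0,0,0, 0,0,0,0,0,0,0, 0,0,0,0,0,0,0]'
python3 - <<'E'
from station import ctrl
from h import *
c=[]
for n in("top","scene"):
    p=ctrl.get_image(n); c.append(p["image"])
    print(n,[(round(d["p"],2),[int(v) for v in d["box"]]) for d in ctrl.boxes_of("lid",p)][:3])
    s=(.46985,.13023);co,k=np.cos(.07735),np.sin(.07735)
    print(proj(p,[[s[0]+co*a-k*b,s[1]+k*a+co*b,z] for a,b,z in[(-.098,0,.091),(-.088,.075,.091),(-.088,-.075,.091),(-.086,.075,.083)]]).round(0).tolist())
cv2.imwrite("pics/end.png",np.hstack([cv2.resize(c[0][200:350,150:350],(400,300)),cv2.resize(c[1][100:310,200:480],(400,300))]))
E
```

```text
t: 30.15
tool_pos: [0.5283, 0.124, 0.2394]
tool_rot: [2.135, 2.305, 0.0]
contact_force: [-0.2, 0.4, -0.5]
opening: -0.0
t: 31.4
tool_pos: [0.6084, 0.1301, 0.2793]
tool_rot: [2.135, 2.305, 0.0]
contact_force: [0.2, 0.3, 0.6]
opening: 0.0
t: 32.65
tool_pos: [0.6085, 0.1301, 0.2793]
tool_rot: [-2.135, -2.305, -0.0]
contact_force: [1.1, 0.4, 0.6]
opening: -0.0002
top [(0.88, [225, 279, 73, 99]), (0.66, [297, 285, 60, 37]), (0.65, [322, 157, 48, 47])]
[[220.0, 328.0], [180.0, 324.0], [260.0, 320.0], [181.0, 323.0]]
scene [(0.91, [272, 207, 82, 41])]
[[238.0, 214.0], [228.0, 200.0], [255.0, 227.0], [229.0, 203.0]]
```

```bash
python3 -m jog '[0,0,0,0,0,0,0, 0,0,0,0,0,0,0, 0,0,0,0,0,0,0, 0,0,0,0,0,0,0, 0,0,0,0,0,0,0, 0,0,0,0,0,0,0, 0,0,0,0,0,0,0, 0,0,0,0,0,0,0]'
python3 - <<'E'
from station import ctrl
from h import *
c=[]
for n in("top","scene"):
    p=ctrl.get_image(n); c.append(p["image"])
    print(n,[(round(d["p"],2),np.round(d["box"],1)) for d in ctrl.boxes_of("lid",p)][:1])
cv2.imwrite("pics/end2.png",np.hstack([cv2.resize(c[0][200:350,150:350],(400,300)),cv2.resize(c[1][150:255,210:350],(400,300),interpolation=2)]))
E
```

```text
t: 33.85
tool_pos: [0.6085, 0.1301, 0.2793]
tool_rot: [-2.135, -2.305, 0.0]
contact_force: [0.2, 0.2, -0.9]
opening: 0.0
top [(0.73, array([224.1, 278.3,  76.8, 103.6]))]
scene [(0.89, array([273.4, 208.4,  87.7,  44.3]))]
```

View pics/end2.png

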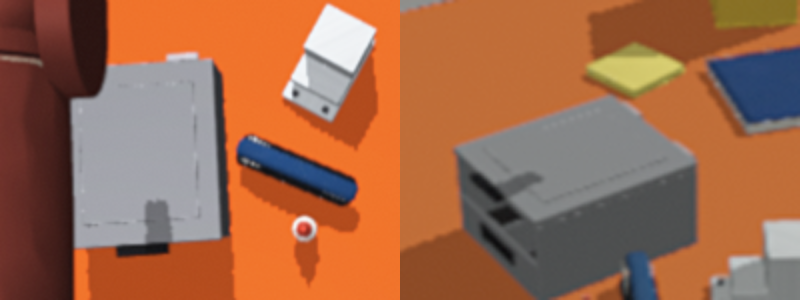

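The lid lies flat on the rim all round, and the stapler, red dropper and gauge look unmoved. The tool is clear of everything, so I'm handing in.

```bash
python3 -c "
from station import ctrl
print(ctrl.finish_job())"
```

```text
the job is handed in; nothing more can be done
None
```

The job is handed in at about 34 s of the 67 s allowed. Both feet are upright in their bays and the lid is shut.

- **Feeling the heights:** The gauge's higher step stopped the fingertips at 70.1 mm. The nearer foot's hood then stopped hard at 66.2 mm, below the step, so that foot is the shorter one. I did not press the other foot.
- **Placing:** The shorter foot stands in the shallow bay with the thick liner (case +y side), and the taller one in the deep bay with the thin liner. Both seating heights matched their liner: 39.5 mm against 39.5 expected, and 36.6 mm against 36.
- **Lid:** I pushed it forward from behind and it fell shut.
- **A mishap on the way:** The first push at the lid went wrong. Its edge met the finger linkage from below, with about 30 N up and 7 N sideways read when that move ended. That was the highest reading at any stop. I backed off and repeated the push higher, with almost no force.

**Last checks:** the final pictures show the lid flat on the rim, and its outline matches the shut position to a few pixels. The stapler, gauge and red dropper look undisturbed. The last picture did not show the tape roll or blue dropper, though the gripper never worked close to either. Both feet were seen upright in their bays before the lid closed.

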